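# Lock the bread board in its base

### The job

Push the wooden board along its steel base until it sits fully against the stop, then flip both clamp levers over towards the board so that they snap closed and hold it there. Only push with the fingers: do not lift the board or the teaspoon lying on it, keep the teaspoon on the board, and leave the other things on the worktop where they are.

Things in the scene. Friction and masses are not known exactly. Their poses are not given: they have to be found in the camera images.
- board_base: fixed steel base, 300 x 150 mm, plate top 10 mm above the worktop. Origin on the worktop, below the board's centre when home. +x: slide direction to the stop, roughly the robot's left; z up. Plate from x = -165 (open end) to +135 mm. Side rails 22 mm high, inner faces y = +-62 mm. Toggle clamp pivots at x = 107, y = +36 (nearer the robot) and -36 mm (farther), 42 mm high.
- stop_top (a point): middle of the top edge of the stop's face, at x = 90, y = 0 mm of the base, 32 mm above the worktop. The stop is a steel bar across the base; the board's rear edge meets its face. Behind it stand the two clamps. Their rubber feet come down on the board's last 20 mm; a clamp closed before the board is home drops its foot behind the board and blocks it.
- board: loose pale wooden board, 180 (x) x 120 (y) x 18 mm, 0.35 kg, origin at the centre of its underside, which lies on the plate 10 mm above the worktop; x along the base's x. It starts pulled out 30 to 70 mm; home is x = 0, its rear edge against the stop. Its front edge is 90 mm from its origin along -x. Wall cupboards hang 0.45 m above the worktop from just beyond the base (world x about 0.6 m): keep the wrist clear of them.
- teaspoon: loose steel teaspoon, 139 x 30 x 10 mm, lying roughly lengthwise on the middle of the board; origin at the centre of its underside, long along its x.
- clamp_near (a joint): hinge of the nearer clamp (base y = +36 mm). 0 = handle upright (dead centre); starts open at -0.60, handle leaning away from the board (base +x); positive = handle over towards the board (base -x), foot down. A spring drives it away from 0 either way, 0.35 Nm/rad (about 3 N at the grip to start it), so past 0 it snaps over. Closed on the board about +0.5; no board under the foot: +0.62.
- clamp_far (a joint): hinge of the farther clamp (base y = -36 mm). 0 = handle upright (dead centre); starts open at -0.60, handle leaning away from the board (base +x); positive = handle over towards the board (base -x), foot down. A spring drives it away from 0 either way, 0.35 Nm/rad (about 3 N at the grip to start it), so past 0 it snaps over. Closed on the board about +0.5; no board under the foot: +0.62.
- clamp_near_tip (a point): top end of the nearer clamp's handle, 76 mm from its pivot: a black round grip 15 mm thick, 50 mm long, on a thin steel stem. A short arm with a rubber foot sits about 60 degrees from it on the board's side. Along base x and above the worktop this point is at 150, 105 mm open; 107, 118 mm upright; 71, 108 mm closed.
- clamp_far_tip (a point): top end of the farther clamp's handle, 76 mm from its pivot: a black round grip 15 mm thick, 50 mm long, on a thin steel stem. A short arm with a rubber foot sits about 60 degrees from it on the board's side. Along base x and above the worktop this point is at 150, 105 mm open; 107, 118 mm upright; 71, 108 mm closed.
- kitchen_timer: loose red-topped round kitchen timer, 64 mm across, 45 mm tall, beyond the base; bystander, origin under its centre.
- matches: loose small matchbox, 37 x 55 x 16 mm, beyond the base; bystander, origin under its centre.
- sugar_tin: loose round tin with a pale lid, 72 mm across, 94 mm tall, to the right; bystander, origin under its centre.
- tumbler: loose drinking glass, 80 mm across, 91 mm tall, to the left; bystander, origin under its centre.
Mind the look-alikes: they are no part of the job. What is shaped like the teaspoon but purple is not meant. There is more than one size of the board; the one meant has the size given above.

How it is judged:
By the outcome, as a careful person would: the job done as asked, in the order asked, and still so for the second after the job is handed in, with the robot touching nothing.
It also fails if it takes over 51 s, if anything falls off the work surface, if the arm or the gripper's body presses on something with over 40 N, if the wrist force passes 120 N, or if a joint passes its speed limit or range.

### The arm

A 6-joint arm with a two-finger parallel gripper is mounted at the origin on a cart in front of the work surface, level with it; the furniture and walls round the work are solid. World frame = base frame: x ahead of the robot, y to its left, z up, the work surface at z = 0. Lengths are in mm, angles in degrees, forces in N, time in s.
With the tool pointing down it reaches from about 300 to 850 mm from the base axis. Payload 4.2 kg.
Tool frame: the origin (TCP) lies on the centre line of the jaws, within the pads' length; the fingertips stand 8 mm ahead of it and the grasp point (between the pads) lies 11 mm behind it; z points along the fingers, y is the line along which they close (so a half turn about z gives the same grasp; the last joint's range is limited). The gripper opens to 91 mm and grips with 3 to 60 N. Pads are 32 mm wide; open, the fingers measure 118 mm over their backs; the gripper's body (76 mm by 178 mm) begins 60 mm behind the grasp point.
Start: joints at [71.734, 18.312, 89.639, -0, 72.044, -1.146], TCP at [169.267, 549.537, 221.976] pointing down, gripper open.
Joint ranges: [-177.97, 177.97], [-48.28, 115.42], [12.27, 149.76], [-77.06, 257.06], [2.81, 150.46], [-146.56, 146.56]. Speed limits (degrees/s): [147.25, 147.25, 180, 180, 180, 180].

### API

Orientations are given as [roll, pitch, yaw] about the fixed x, y, z axes, in that order (R = Rz(yaw) Ry(pitch) Rx(roll)).
In Python, from workcell import telemetry, eyes, ticket gives the robot as it stands. The module is installed in compiled form; this text tells all that it offers.
- The arm moves only by the shell command python3 -m crank 'ROWS' [OPENING] [FORCE]. ROWS is JSON, a list of rows, each an object of numbers: "dx", "dy", "dz": the shift along the world's x, y, z normalised to -1 to 1, where 1 is 80 cm; "yaw": the turn about the world's z normalised to -1 to 1, where 1 is 5 degrees. A call has 1 to 10 rows; each row shifts and turns the commanded pose from where the row before left it; what a row does not reach is not made up. A row lasts 1/8 s, in which the tool goes at most 62.5 mm and 10.7 degrees, less where a joint would pass 70% of its speed; a pose out of reach is approached as far as the arm can. A call with a number of a shift or a turn outside -1 to 1 is refused whole. A call with a gripper value outside its range is refused whole. OPENING is the opening, from 0 (shut) to 1 (fully open), set as the call begins (- or left out, the last holds). The fingers move at their own pace and stop on an object; FORCE is the grip in N (left out, the last holds). Time passes only in rows, so rows that do not move let the fingers close. It gives the time, the measured TCP pose, the force, the opening and the grip force at its end, in the units of the state.
- telemetry.state(): the state, without advancing time (a new reading comes with each control period).
- eyes.grab_frame(name): name is "side" or "top"; returns the picture (400x640x3 uint8, red, green, blue); there is no depth.
- eyes.calibration(name): a dict with "camera_matrix" (3x3 intrinsics, pixels), "k1" (the pictures are not rectified: a ray, as slopes to the right and down, at radius r is drawn at 1 + k1 r^2 times it, then the intrinsics apply), "world_from_camera" (4x4, takes a point from camera to world coordinates). Camera axes: x right, y down, z forward; pixel columns grow to the right and rows downward; lengths in mm; the calibration is good to about 2 mm. A picture is of the moment at which its call begins. calibration takes no time and is no camera call.
- ticket.job_done(): hands the job in; it is judged then, once.
The state is a dict: "time_s": time; "qpos": joint angles; "qvel": joint speeds; "effort": joint torques, N m; "ee_pos": TCP position; "ee_rot": TCP orientation; "force": force on the tool from outside, world axes, zero at the start; "torque": the same for the moment, N m; "gripper_width": finger opening in mm; "gripper_force": force on a finger pad.
Only numpy, scipy, OpenCV 4.12 (cv2) and the standard library are available. Lean on these libraries where they do the work, as an engineer would, in place of code of your own. Each camera call takes 0.05 s, during which the arm holds its last target. There are 200 camera calls.

## Working session

There is one attempt and no reset: what is moved stays moved. The work goes in short steps, Python scripts to look and compute and a shell command to move; the robot and the scene stay as the last step left them, time stands still between calls to the robot, and variables do not carry over. Pictures are saved under pics/ and viewed, at most 10 in all, crops included, and the job is handed in when it is done.

```bash
mkdir -p pics; cat > h.py <<'E'
import numpy as np, cv2
from workcell import telemetry, eyes, ticket
def ray(name,u,v):
    c=eyes.calibration(name);K=np.array(c["camera_matrix"]);T=np.array(c["world_from_camera"])
    x,y=(u-K[0,2])/K[0,0],(v-K[1,2])/K[1,1]
    rd=np.hypot(x,y);r=rd
    for _ in range(20): r=rd/(1+c["k1"]*r*r)
    s=r/rd if rd>0 else 1
    return T[:3,3],T[:3,:3]@np.array([x*s,y*s,1])
def onz(name,u,v,z):
    o,d=ray(name,u,v);return o+d*(z-o[2])/d[2]
def proj(name,p):
    c=eyes.calibration(name);K=np.array(c["camera_matrix"]);T=np.array(c["world_from_camera"])
    q=T[:3,:3].T@(np.array(p,float)-T[:3,3]);x,y=q[:2]/q[2];f=1+c["k1"]*(x*x+y*y)
    return np.array([K[0,0]*x*f+K[0,2],K[1,1]*y*f+K[1,2]])
def save(name,fn):
    im=eyes.grab_frame(name);cv2.imwrite("pics/"+fn,im[:,:,::-1]);return im
E
python3 - <<'E'
from h import *
for n in("side","top"):
    save(n,n+"1.png");c=eyes.calibration(n);print(n,np.round(c["world_from_camera"],2).tolist())
print(telemetry.state())
E
```

```text
side [[-0.81, -0.4, 0.42, -237.68], [-0.58, 0.55, -0.6, 1051.54], [0.01, -0.74, -0.68, 1282.27], [0.0, 0.0, 0.0, 1.0]]
top [[-0.09, -0.97, 0.22, 249.55], [-1.0, 0.08, -0.01, 3.27], [-0.0, -0.22, -0.98, 1284.3], [0.0, 0.0, 0.0, 1.0]]
{'time_s': 0.1, 'qpos': array([ 7.17330721e+01,  1.83466326e+01,  8.96987991e+01, -4.03696381e-04,
        7.20419728e+01, -1.14551979e+00]), 'qvel': array([-0.04923222, -0.0313442 , -0.07059458,  0.0538038 , -0.06460487,
       -0.1008449 ]), 'effort': array([-1.69262232e-03, -4.13332450e+01, -2.32507306e+01,  7.26741878e-02,
        4.21788124e-02, -3.78646371e-05]), 'ee_pos': array([169.14291964, 549.11506308, 221.22199652]), 'ee_rot': array([-1.79912605e+02, -1.36360739e-03,  1.62878716e+02]), 'force': array([-0.52865959, -0.20835901,  0.62673097]), 'torque': array([-0.037117  , -0.01735371,  0.01884056]), 'gripper_force': 0.0, 'gripper_width': 91.03405972978285}
```

View pics/top1.png

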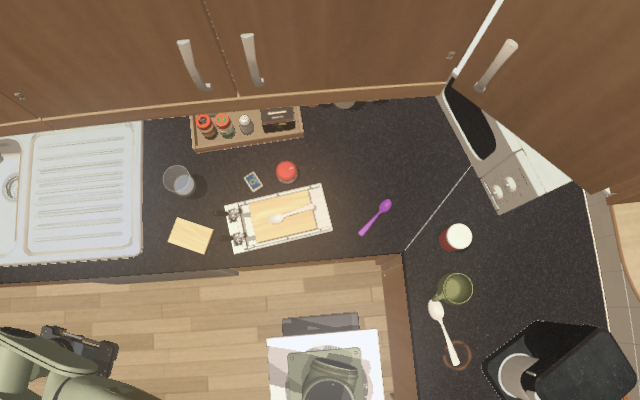

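View pics/side1.png

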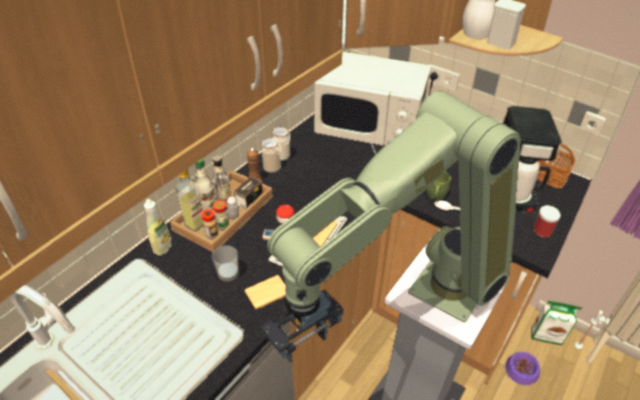

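The top view shows the base around (278,217) with the clamps at its left end near (235,227), the timer at (287,171), the matches at (253,181), the tumbler at (178,180), and a decoy board at (190,235). I'll zoom in on the base.

```bash
python3 - <<'E'
from h import *
im=cv2.imread("pics/top1.png")[175:260,215:340]
cv2.imwrite("pics/crop1.png",cv2.resize(im,None,fx=6,fy=6,interpolation=cv2.INTER_CUBIC))
for u,v,z in [(235,227,60),(278,217,28),(287,171,45),(253,181,16),(178,180,91),(190,235,10)]: print(u,v,onz("top",u,v,z).round(0))
# rough plate corners from image by brightness
g=cv2.cvtColor(cv2.imread("pics/top1.png"),cv2.COLOR_BGR2GRAY)
m=np.zeros_like(g);m[178:258,217:338]=(g[178:258,217:338]>95)
m=cv2.morphologyEx(m,cv2.MORPH_CLOSE,np.ones((5,5)))
cs,_=cv2.findContours(m,cv2.RETR_EXTERNAL,cv2.CHAIN_APPROX_NONE);c=max(cs,key=cv2.contourArea)
r=cv2.minAreaRect(c);print(r,cv2.boxPoints(r).round(1).tolist())
for p in cv2.boxPoints(r): print(onz("top",*p,20).round(1))
E
```

```text
235 227 [465. 218.  60.]
278 217 [489.  96.  28.]
287 171 [622.  60.  45.]
253 181 [608. 165.  16.]
178 180 [609. 371.  91.]
190 235 [461. 363.  10.]
((278.0, 217.5), (79.0, 108.0), 90.0) [[224.0, 178.0], [332.0, 178.0], [332.0, 257.0], [224.0, 257.0]]
[624.1 251.9  20. ]
[595.7 -72.3  20. ]
[360.7 -50.2  20. ]
[386.6 261.7  20. ]
```

View pics/crop1.png

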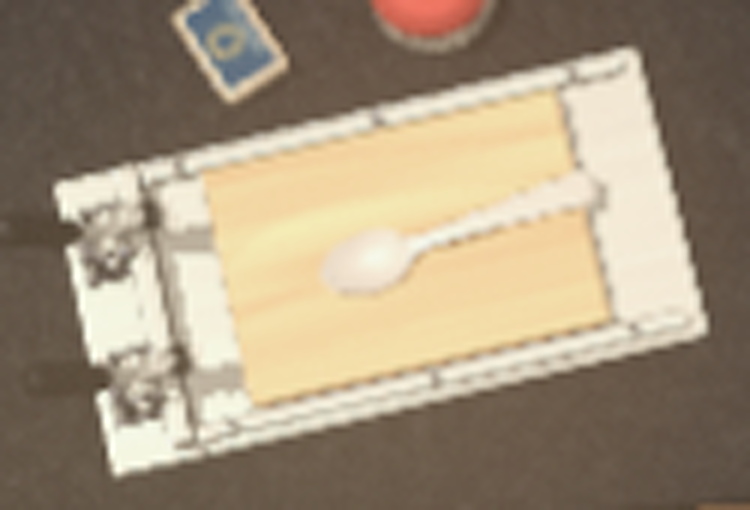

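The spoon's handle overhangs the board's front edge near its middle, so I'll straddle it with a partly open gripper. Base corners in the crop are (55,185), (635,50), (705,330) and (115,475). The board's front edge runs (560,90)–(610,320).

```bash
cat >> h.py <<'E'
def crop(cx,cy): return 215+(cx+.5)/6-.5,175+(cy+.5)/6-.5
E
python3 - <<'E'
from h import *
P=[onz("top",*crop(*c),10)[:2] for c in[(55,185),(635,50),(705,330),(115,475)]]
B=np.array([(135,-75),(-165,-75),(-165,75),(135,75)],float)
P=np.array(P);print(P.round(0).tolist())
a=B-B.mean(0);b=P-P.mean(0)
th=np.arctan2((a[:,0]*b[:,1]-a[:,1]*b[:,0]).sum(),(a*b).sum())
R=np.array([[np.cos(th),-np.sin(th)],[np.sin(th),np.cos(th)]]);o=P.mean(0)-R@B.mean(0)
print("theta",np.degrees(th),"origin",o,"resid",(P-(B@R.T+o)).round(1).tolist())
np.savez("base.npz",R=R,o=o)
f=lambda c,z:R.T@(onz("top",*crop(*c),z)[:2]-o)
for n,c,z in[("front a",(560,90),28),("front b",(610,320),28),("rear a",(205,172),28),("rear b",(250,405),28),("spoon end",(605,190),33),("spoon bowl",(322,270),33),("tip far",(0,225),105),("tip near",(28,378),105),("stop",(145,165),32),("stop",(195,445),32)]: print(n,f(c,z).round(1))
for q in[(-150,0),(-122,0),(-106,0),(200,0),(180,0),(110,0)]: print(q,(R@np.array(q)+o).round(1))
E
```

```text
[[542.0, 258.0], [586.0, -37.0], [442.0, -58.0], [395.0, 235.0]]
theta 98.80838096093163 origin [488.84826469 114.19014079] resid [[-0.4, -1.2], [-2.1, 0.7], [1.7, 2.0], [0.8, -1.5]]
front a [-121.8  -57.4]
front b [-118.6   59.9]
rear a [ 57.4 -58.6]
rear b [59.8 59.1]
spoon end [-131.2   -2.1]
spoon bowl [11.4  3.8]
tip far [147.1 -37.5]
tip near [148.   35.3]
stop [ 85. -68.]
stop [89.3 72.4]
(-150, 0) [511.8 -34. ]
(-122, 0) [507.5  -6.4]
(-106, 0) [505.1   9.4]
(200, 0) [458.2 311.8]
(180, 0) [461.3 292.1]
(110, 0) [472.  222.9]
```

```bash
python3 -m crank '[{"dx":0.031,"dy":-0.053,"yaw":-0.92},{"dx":0.031,"dy":-0.053,"yaw":-0.92},{"dx":0.031,"dy":-0.053,"yaw":-0.92},{"dx":0.031,"dy":-0.053,"yaw":-0.92},{"dx":0.031,"dy":-0.053,"yaw":-0.92},{"dx":0.031,"dy":-0.053,"yaw":-0.92},{"dx":0.031,"dy":-0.053,"yaw":-0.92},{"dx":0.031,"dy":-0.053,"yaw":-0.92},{"dx":0.031,"dy":-0.053,"yaw":-0.92},{"dx":0.031,"dy":-0.053,"yaw":-0.92}]' 0.55 20; python3 -m crank '[{"dx":0.031,"dy":-0.053,"yaw":-0.92},{"dx":0.031,"dy":-0.053,"yaw":-0.92},{"dx":0.031,"dy":-0.053,"yaw":-0.92},{"dx":0.028,"dy":-0.053,"yaw":-0.9},{},{}]'
```

```text
validation failed for argument at $[0]...
validation failed for argument at $[0]...
```

```bash
python3 -m crank '[{"dx":0.031,"dy":-0.053,"dz":0,"yaw":-0.92},{"dx":0.031,"dy":-0.053,"dz":0,"yaw":-0.92},{"dx":0.031,"dy":-0.053,"dz":0,"yaw":-0.92},{"dx":0.031,"dy":-0.053,"dz":0,"yaw":-0.92},{"dx":0.031,"dy":-0.053,"dz":0,"yaw":-0.92},{"dx":0.031,"dy":-0.053,"dz":0,"yaw":-0.92},{"dx":0.031,"dy":-0.053,"dz":0,"yaw":-0.92},{"dx":0.031,"dy":-0.053,"dz":0,"yaw":-0.92},{"dx":0.031,"dy":-0.053,"dz":0,"yaw":-0.92},{"dx":0.031,"dy":-0.053,"dz":0,"yaw":-0.92}]' 0.55 20
```

```text
time_s: 1.35
ee_pos: [417.7, 124.0, 221.8]
ee_rot: [-180.0, -0.0, 116.7]
force: [1.0, 0.7, 0.1]
gripper_width: 50.4
gripper_force: 0.0
```

```bash
python3 -m crank '[{"dx":0.03,"dy":-0.052,"dz":0,"yaw":-0.9},{"dx":0.03,"dy":-0.052,"dz":0,"yaw":-0.9},{"dx":0.03,"dy":-0.052,"dz":0,"yaw":-0.9},{"dx":0.03,"dy":-0.052,"dz":0,"yaw":-0.88},{"dx":0,"dy":0,"dz":-0.05,"yaw":0},{"dx":0,"dy":0,"dz":-0.05,"yaw":0},{"dx":0,"dy":0,"dz":-0.05,"yaw":0},{"dx":0,"dy":0,"dz":-0.05,"yaw":0},{"dx":0,"dy":0,"dz":0,"yaw":0},{"dx":0,"dy":0,"dz":0,"yaw":0}]'
```

```text
time_s: 2.6
ee_pos: [514.2, -41.0, 63.1]
ee_rot: [179.9, 0.0, 99.0]
force: [0.5, -1.0, 0.5]
gripper_width: 49.9
gripper_force: 0.0
```

```bash
python3 -m crank '[{"dx":0,"dy":0,"dz":-0.02,"yaw":0},{"dx":0,"dy":0,"dz":-0.02,"yaw":0},{"dx":0,"dy":0,"dz":-0.0075,"yaw":0},{"dx":0,"dy":0,"dz":0,"yaw":0}]'
python3 - <<'E'
from h import *
s=save("side","s2.png")[205:285,270:390];t=save("top","t2.png")[170:265,210:350]
s=cv2.resize(s,(600,400),interpolation=2);t=cv2.resize(t,(560,380),interpolation=2)
print(proj("side",[514,-41,25]),proj("top",[514,-41,25]))
cv2.imwrite("pics/t2c.png",t[:,:,::-1])
E
```

```text
time_s: 3.1
ee_pos: [513.9, -40.9, 24.9]
ee_rot: [179.9, 0.0, 99.0]
force: [0.2, -0.2, -0.2]
gripper_width: 50.0
gripper_force: 0.0
[326.95070521 209.45995575] [324.08857413 205.08667918]
```

View pics/t2c.png

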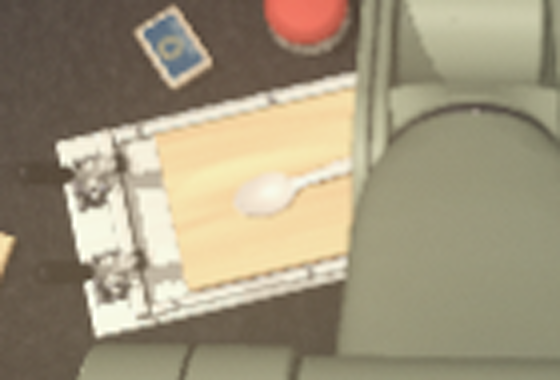

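```bash
python3 -m crank '[{"dx":-0.001,"dy":0.006,"dz":0,"yaw":0},{"dx":-0.001,"dy":0.006,"dz":0,"yaw":0},{"dx":-0.001,"dy":0.006,"dz":0,"yaw":0},{"dx":-0.001,"dy":0.006,"dz":0,"yaw":0},{"dx":-0.001,"dy":0.006,"dz":0,"yaw":0},{"dx":-0.001,"dy":0.006,"dz":0,"yaw":0},{"dx":-0.001,"dy":0.006,"dz":0,"yaw":0},{"dx":-0.001,"dy":0.006,"dz":0,"yaw":0}]'
```

```text
time_s: 4.2
ee_pos: [506.9, -2.2, 24.0]
ee_rot: [180.0, 0.0, 99.0]
force: [0.0, -2.7, 0.7]
gripper_width: 50.1
gripper_force: 1.0
```

```bash
python3 -m crank '[{"dx":-0.0005,"dy":0.003,"dz":0,"yaw":0},{"dx":-0.0005,"dy":0.003,"dz":0,"yaw":0},{"dx":-0.0005,"dy":0.003,"dz":0,"yaw":0}]'
```

```text
time_s: 4.58
ee_pos: [505.6, 4.8, 24.0]
ee_rot: [180.0, 0.0, 99.0]
force: [0.5, -2.2, 1.1]
gripper_width: 50.3
gripper_force: 1.0
```

```bash
python3 -m crank '[{"dx":-0.0003,"dy":0.002,"dz":0,"yaw":0},{"dx":-0.0003,"dy":0.002,"dz":0,"yaw":0},{"dx":0,"dy":0,"dz":0,"yaw":0}]';  python3 -m crank '[{"dx":-0.0003,"dy":0.002,"dz":0,"yaw":0},{"dx":-0.0003,"dy":0.002,"dz":0,"yaw":0},{"dx":0,"dy":0,"dz":0,"yaw":0}]'
```

```text
time_s: 4.95
ee_pos: [505.1, 8.1, 24.0]
ee_rot: [180.0, -0.0, 99.0]
force: [0.4, -0.8, 0.4]
gripper_width: 50.2
gripper_force: 0.5
time_s: 5.32
ee_pos: [504.9, 8.9, 24.1]
ee_rot: [-180.0, 0.2, 99.1]
force: [0.0, -11.5, -0.2]
gripper_width: 49.8
gripper_force: 5.9
```

```bash
python3 -m crank '[{"dx":-0.0003,"dy":0.002,"dz":0,"yaw":0},{"dx":0,"dy":0,"dz":0,"yaw":0},{"dx":0,"dy":0,"dz":0,"yaw":0}]'; python3 -m crank '[{"dx":0.0008,"dy":-0.005,"dz":0,"yaw":0},{"dx":0.003,"dy":-0.02,"dz":0,"yaw":0},{"dx":0.003,"dy":-0.02,"dz":0,"yaw":0},{"dx":0.001,"dy":-0.01,"dz":0,"yaw":0},{"dx":0,"dy":0,"dz":0.07,"yaw":0},{"dx":0,"dy":0,"dz":0.07,"yaw":0},{"dx":0,"dy":0,"dz":0.07,"yaw":0},{"dx":0,"dy":0,"dz":0,"yaw":0}]' 0.66
```

```text
time_s: 5.7
ee_pos: [504.8, 9.1, 24.1]
ee_rot: [-180.0, 0.3, 99.1]
force: [0.5, -18.6, 0.7]
gripper_width: 50.0
gripper_force: 9.0
time_s: 6.7
ee_pos: [513.5, -31.7, 196.7]
ee_rot: [179.4, 0.1, 99.0]
force: [0.6, -0.2, -0.1]
gripper_width: 59.9
gripper_force: 0.0
```

```bash
python3 -m crank '[{"dx":-0.0085,"dy":0.053,"dz":0,"yaw":0},{"dx":-0.0085,"dy":0.053,"dz":0,"yaw":0},{"dx":-0.0085,"dy":0.053,"dz":0,"yaw":0},{"dx":-0.0085,"dy":0.053,"dz":0,"yaw":0},{"dx":-0.0085,"dy":0.053,"dz":0,"yaw":0},{"dx":-0.0085,"dy":0.053,"dz":0,"yaw":0},{"dx":-0.0085,"dy":0.053,"dz":0,"yaw":0},{"dx":-0.0085,"dy":0.053,"dz":0,"yaw":0},{"dx":0,"dy":0,"dz":0,"yaw":0}]'
python3 - <<'E'
from h import *
t=save("top","t3.png")[170:265,210:350]
cv2.imwrite("pics/t3c.png",cv2.resize(t,(700,475),interpolation=2)[:,:,::-1])
E
```

```text
time_s: 7.82
ee_pos: [455.3, 309.8, 190.4]
ee_rot: [-179.9, 0.0, 99.2]
force: [0.1, 0.3, 1.0]
gripper_width: 59.8
gripper_force: 0.0
```

View pics/t3c.png

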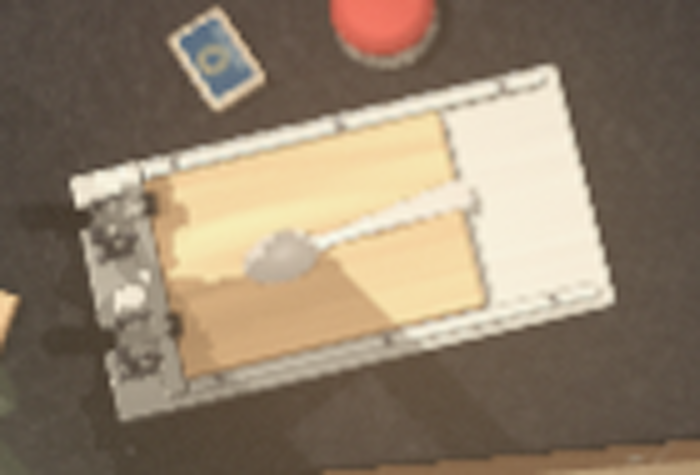

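The board's rear edge now meets the stop at (150,180)–(185,375). The spoon still lies on the board, and the bystanders haven't moved. Next I'll lower the fingers behind both handles.

```bash
python3 -m crank '[{"dx":0.004,"dy":0,"dz":-0.04,"yaw":0},{"dx":0,"dy":0,"dz":-0.04,"yaw":0},{"dx":0,"dy":0,"dz":-0.04,"yaw":0},{"dx":0,"dy":0,"dz":0,"yaw":0}]'; python3 -m crank '[{"dx":-0.001,"dy":-0.01,"dz":0,"yaw":0},{"dx":0.003,"dy":-0.01,"dz":0,"yaw":0},{"dx":0.002,"dy":-0.01,"dz":0,"yaw":0},{"dx":0.0015,"dy":-0.01,"dz":0,"yaw":0},{"dx":0.0015,"dy":-0.01,"dz":0,"yaw":0},{"dx":0,"dy":0,"dz":0,"yaw":0}]'
```

```text
time_s: 8.38
ee_pos: [457.8, 305.4, 93.4]
ee_rot: [-179.6, 0.2, 98.9]
force: [0.6, 0.4, -0.5]
gripper_width: 60.4
gripper_force: 0.0
time_s: 9.12
ee_pos: [467.6, 270.5, 98.6]
ee_rot: [179.5, -0.3, 98.9]
force: [0.8, 6.8, 5.1]
gripper_width: 60.4
gripper_force: 3.3
```

```bash
python3 -m crank '[{"dx":-0.001,"dy":-0.01,"dz":0,"yaw":0},{"dx":0.0005,"dy":-0.01,"dz":-0.002,"yaw":0},{"dx":0.0015,"dy":-0.01,"dz":-0.002,"yaw":0},{"dx":0,"dy":0,"dz":0,"yaw":0}]'; python3 -m crank '[{"dx":0.0015,"dy":-0.01,"dz":0,"yaw":0},{"dx":0.0015,"dy":-0.01,"dz":0,"yaw":0},{"dx":0,"dy":0,"dz":0,"yaw":0},{"dx":0,"dy":0,"dz":0,"yaw":0}]'
python3 - <<'E'
from h import *
t=save("top","t4.png")[170:265,210:350];s=save("side","s4.png")[200:320,230:410]
cv2.imwrite("pics/4c.png",np.vstack([cv2.resize(t,(441,300),interpolation=2),cv2.resize(s,(441,294),interpolation=2)])[:,:,::-1])
E
```

```text
time_s: 9.62
ee_pos: [465.4, 242.5, 92.2]
ee_rot: [-179.9, 0.1, 98.9]
force: [0.4, -0.3, 0.1]
gripper_width: 60.3
gripper_force: 0.0
time_s: 10.12
ee_pos: [468.4, 227.9, 92.8]
ee_rot: [180.0, -0.0, 99.0]
force: [0.0, -0.4, -0.6]
gripper_width: 60.1
gripper_force: 0.0
```

View pics/4c.png

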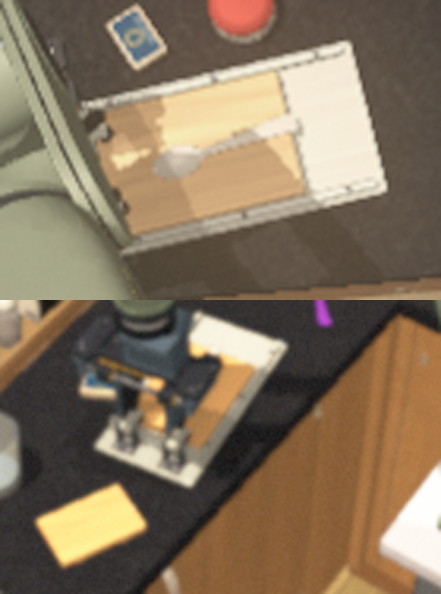

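```bash
python3 -m crank '[{"dx":-0.0005,"dy":0.004,"dz":0.02,"yaw":0},{"dx":0,"dy":0,"dz":0.06,"yaw":0},{"dx":0,"dy":0,"dz":0.07,"yaw":0},{"dx":-0.02,"dy":0.05,"dz":0,"yaw":0},{"dx":-0.02,"dy":0.05,"dz":0,"yaw":0},{"dx":-0.02,"dy":0.05,"dz":0,"yaw":0},{"dx":0,"dy":0,"dz":0,"yaw":0}]'
python3 - <<'E'
from h import *
t=save("top","t5.png")[170:265,210:350];s=save("side","s5.png")[200:320,230:410]
cv2.imwrite("pics/5c.png",np.vstack([cv2.resize(t,(441,300),interpolation=2),cv2.resize(s,(441,294),interpolation=2)])[:,:,::-1])
b=np.load("base.npz");R,o=b["R"],b["o"]
for n in("side","top"):
  for y in(36,-36):
    for x,z in((150,105),(71,108)): print(n,y,x,proj(n,[*(R@[x,y]+o),z]).round(0))
E
```

```text
time_s: 11.1
ee_pos: [418.8, 353.5, 212.6]
ee_rot: [-180.0, -0.0, 99.2]
force: [0.6, -0.2, -0.3]
gripper_width: 60.3
gripper_force: 0.0
side 36 150 [294. 255.]
side 36 71 [306. 238.]
side -36 150 [274. 247.]
side -36 71 [287. 230.]
top 36 150 [219. 238.]
top 36 71 [247. 231.]
top -36 150 [214. 213.]
top -36 71 [241. 206.]
```

View pics/5c.png

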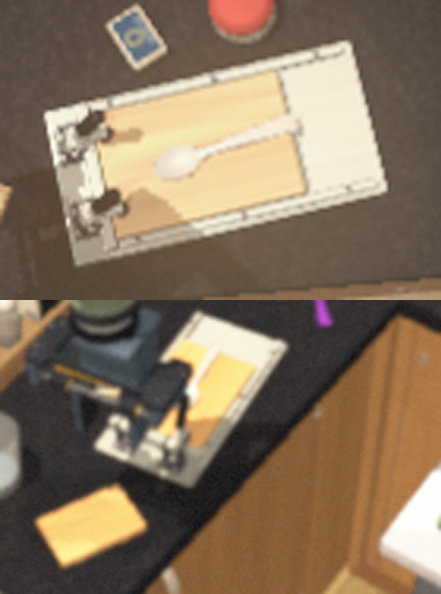

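Both grips now lean over the board, at (108,118) and (127,200) in the top crop. The board is against the stop with the spoon on it, and the robot is clear of everything.

```bash
python3 -c "
from workcell import ticket
print(ticket.job_done())"
```

```text
the job is handed in; nothing more can be done
None
```

I pushed the board against the stop (about 19 N on contact) and flipped both clamps closed over it; the spoon stayed on the board, the timer and matches by the base didn't move, and I handed the job in at about 11 s of the 51 s allowed.

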